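Dial the code into the sample safe

TASK

Dial the code into the grey sample safe: roll the blue thumbwheel to 4 and the red thumbwheel to 2 and leave the yellow wheel as it stands.

Things in the scene. Friction and masses are not known exactly. Their poses are not given: they have to be found in the camera images.
- sample_safe: Fixed grey steel safe, 156 (x) x 236 (y) x 60 mm. Origin: centre of underside on the worktop; z up, x away from the robot (turned up to 0.25 rad). Three coloured thumbwheels (56 mm diameter, 20 wide) stand in a row on its lid at safe x 0, y -65, 0, +65 mm, colours in any order; axles along y, 72 mm above the worktop. Stiff (1.6 N at the bar), no clicks, stay as left; stops at 50 deg.
- blue_lug (a point): Centre of the blue wheel's thumb bar: round, 12 mm thick, 24 long along y, on a 9 mm stem, centre 50 mm from the axle, 22 off the rim. Frame turns with the wheel: y along the axle, z from axle out through the bar. Starts 43 deg towards the robot to 9 away. Numbers by the bar's lean from upright: 1 = 37.5 deg towards the robot, 2 = 12.5 towards, 3 = 12.5 away, 4 = 37.5 away from the robot.
- red_lug (a point): Centre of the red wheel's thumb bar; shape, axes and numbers as the blue one. Starts 14 to 43 deg away from the robot. At 1, 2, 3, 4 a bar's centre is at safe x -30, -11, +11, +30 mm and 112, 121, 121, 112 mm above the worktop. The number is also the row of 1 to 4 pips on the rim at the white marks on the cheeks (robot's side). Push the bar, or close on it from above across the row.
- yellow_lug (a point): Centre of the yellow wheel's thumb bar; shape, axes and numbers as the blue one. It starts up to 29 deg from upright either way and stays as it stands.

How it is judged:
At the end, for the whole second after the job is handed in: The blue wheel stands at 4 and the red wheel at 2, each within 10 degrees (blue bar centre 23.1 to 36.9 mm behind the middle of the safe along its x, red bar centre 2.2 to 19.1 mm in front of it), and the yellow wheel's bar is within 9 mm (10 degrees) of where it stood (x of blue_lug in the frame of sample_safe between 0.0231 and 0.0369 m and x of red_lug in the frame of sample_safe between -0.0191 and -0.0022 m and distance of yellow_lug from where it was at the start of the episode below 0.009 m); the robot touches nothing.
It fails at once if the yellow wheel is rolled away from where it stood (its bar moves more than 12 mm) (distance of yellow_lug from where it was at the start of the episode above 0.012 m).
It also fails if it takes over 48 s, if anything falls off the work surface, if the arm or the gripper's body presses on something with over 40 N, if the wrist force passes 120 N, or if a joint passes its speed limit or range.

ROBOT

A 6-joint arm with a two-finger parallel gripper is mounted at the origin on a cart in front of the work surface, level with it; the furniture and walls round the work are solid. World frame = base frame: x ahead of the robot, y to its left, z up, the work surface at z = 0. Lengths are in m, angles in rad, forces in N, time in s.
With the tool pointing down it reaches from about 0.3 to 1 m from the base axis. Payload 5.1 kg.
Tool frame: the origin (TCP) lies at the very end of the fingers, on their centre line; the grasp point (between the pads) lies 19 mm behind it; y points along the fingers, x is the direction in which the jaws open and shut, and the axes are right-handed (so a half turn about y gives the same grasp; the last joint's range is limited). The gripper opens to 95 mm and grips with 3 to 60 N. Pads are 20 mm wide; open, the fingers measure 119 mm over their backs; the gripper's body (75 mm by 180 mm) begins 59 mm behind the grasp point.
Start: joints at [1.022, 0.124, 1.65, -0, 1.367, -0.083], TCP at [0.292, 0.581, 0.215] pointing down, gripper open.
Joint ranges: [-2.61, 2.61], [-1.02, 2.33], [0.03, 2.71], [-1.35, 4.49], [0.32, 2.68], [-2.91, 2.91]. Speed limits (rad/s): [2.57, 2.57, 3.14, 3.14, 3.14, 3.14].

INTERFACE

Orientations are given as a rotation vector (axis times angle).
In Python, from workcell import arm, viewer gives the robot as it stands. The module is installed in compiled form; this text tells all that it offers.
- The arm moves only by the tool jog_arm, never from a script. Its argument "deltas" is a list that holds one entry, the list of rows, each a list of 7 numbers: the closure, from 0 (fully open) to 1 (shut), then the shift along the world's x, y, z in m, then the turn, a rotation vector about the world's x, y, z in rad. In form: [[[jaw, x, y, z, rx, ry, rz], ...]]. A call has exactly 10 rows; each row is the pose to reach, as a shift and turn from the pose commanded when the call began; what a row does not reach only later rows make up. A row lasts 1/12 s, in which the tool goes at most 41.7 mm and 7.16 degrees, less where a joint would pass 70% of its speed; a pose out of reach is approached as far as the arm can. A call with a gripper value outside its range is refused whole. The fingers move at their own pace and stop on an object; "grip_force" is the grip in N (left out, the last holds). Time passes only in rows, so rows that repeat a pose let the fingers close, or fill a call up. It gives the time, the measured TCP pose, the force and the opening at its end, in the units of the state.
- arm.get_state(): the state, without advancing time (a new reading comes with each control period).
- viewer.snapshot(name): name is "scene" or "top" or "wrist"; returns a dict with "image" (400x640x3 uint8, blue, green, red), "camera_matrix" (3x3 intrinsics, pixels), "k1" (the pictures are not rectified: a ray, as slopes to the right and down, at radius r is drawn at 1 + k1 r^2 times it, then the intrinsics apply), "cam_to_world" (4x4, takes a point from camera to world coordinates). Camera axes: x right, y down, z forward; pixel columns grow to the right and rows downward; lengths in m; the calibration is good to about 2 mm. A picture is of the moment at which its call begins. There is no depth.
- arm.sign_off(): hands the job in, once; it reports no verdict.
The state is a dict: "time": time; "joints": joint angles; "dq": joint speeds; "effort": joint torques, N m; "tcp_pos": TCP position; "ee_rot": TCP orientation; "contact_force": force on the tool from outside, world axes, zero at the start; "torque": the same for the moment, N m; "opening": finger opening in m.
Only numpy, scipy, OpenCV 4.12 (cv2) and the standard library are available. Lean on these libraries where they do the work, as an engineer would, in place of code of your own. Each camera call takes 0.05 s, during which the arm holds its last target.

## Working session

There is one attempt and no reset: what is moved stays moved. The work goes in short steps, Python scripts to look and compute and a tool call to move; the robot and the scene stay as the last step left them, time stands still between calls to the robot, and variables do not carry over. Pictures are saved under pics/ and viewed, and the job is handed in when it is done.

Besides the shell and the picture viewer there is one more tool, called after "Call:" as name(argument=value, ...), one argument or row to a line, values as JSON. jog_arm: Moves the arm, as the interface text tells. Its arguments: {"type":"object","properties":{"deltas":{"type":"array"},"grip_force":{"type":"number"}},"required":["deltas"]}

```bash
mkdir -p pics; cat > look.py <<'E'
import sys,cv2,json,numpy as np
from workcell import arm,viewer
def snap(n,tag):
    s=viewer.snapshot(n); cv2.imwrite(f'pics/{tag}_{n}.png',s['image'])
    np.savez(f'pics/{tag}_{n}.npz',**{k:np.array(v) for k,v in s.items()}); return s
E
python3 - <<'E'
from look import *
st=arm.get_state(); print(st)
for n in('scene','top','wrist'):
    s=snap(n,'a'); print(n,s['camera_matrix'],s['k1'],np.round(s['cam_to_world'],3))
E
```

```text
{'time': 0.0, 'joints': array([ 1.02241389e+00,  1.24500834e-01,  1.65164067e+00, -4.38876567e-06,
        1.36750683e+00, -8.25824740e-02]), 'dq': array([ 3.79940779e-04, -1.15315138e-04,  6.09403672e-06, -1.30960881e-03,
        3.95850943e-04,  5.46895469e-04]), 'effort': array([-1.21967818e-05, -4.17625487e+01, -3.59926736e+01,  7.73676694e-02,
        4.94486047e-02, -1.82170202e-04]), 'tcp_pos': array([0.2916256 , 0.58020062, 0.21340952]), 'ee_rot': array([-1.39521506, -0.85824584,  0.86124521]), 'contact_force': array([-0.57520608,  0.57858352,  0.06264092]), 'torque': array([-0.0074931 , -0.00962806, -0.0395162 ]), 'opening': 0.09533092082450487}
scene [[492.48301579   0.         322.8578039 ]
 [  0.         492.48301579 195.94396156]
 [  0.           0.           1.        ]] -0.07330823496625029 [[ 0.493 -0.568  0.659 -0.088]
 [-0.87  -0.31   0.383 -0.136]
 [-0.013 -0.763 -0.647  0.656]
 [ 0.     0.     0.     1.   ]]
top [[501.81302847   0.         317.14198915]
 [  0.         501.81302847 199.53112488]
 [  0.           0.           1.        ]] -0.07173237168850692 [[-0.011 -0.992  0.129  0.354]
 [-1.     0.01  -0.006  0.185]
 [ 0.005 -0.129 -0.992  0.931]
 [ 0.     0.     0.     1.   ]]
wrist [[285.10073828   0.         316.98537941]
 [  0.         285.10073828 191.15832621]
 [  0.           0.           1.        ]] 0.014451259966014532 [[ 0.449  0.869  0.209  0.234]
 [ 0.894 -0.436 -0.107  0.611]
 [-0.002  0.234 -0.972  0.384]
 [ 0.     0.     0.     1.   ]]
```

View pics/a_scene.png

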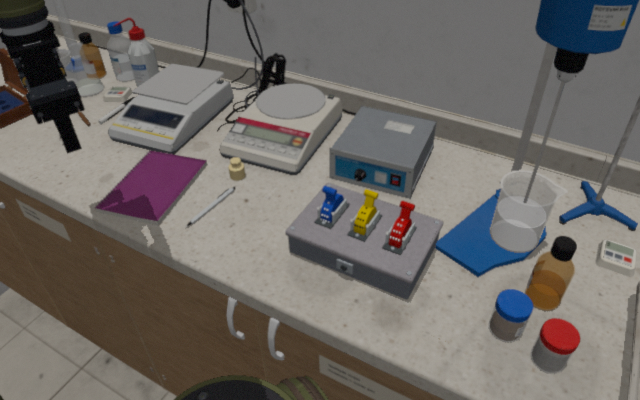

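View pics/a_top.png

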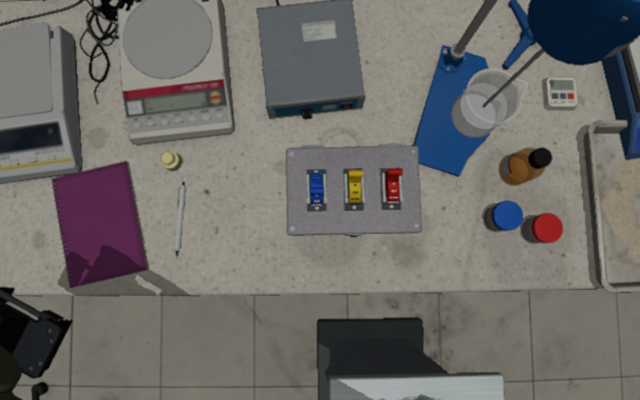

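View pics/a_wrist.png

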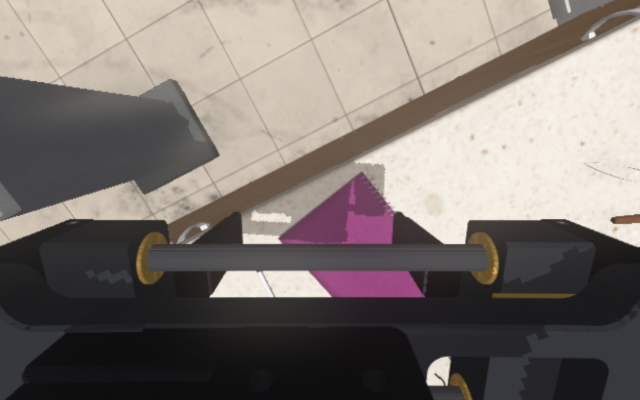

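The top view shows the safe at about (287..421, 147..234), with blue at (317,188), yellow at (355,188) and red at (393,188). I'll zoom in and measure.

```bash
cat >> look.py <<'E'
def load(tag,n): return dict(np.load(f'pics/{tag}_{n}.npz'))
def rays(s,px):
    K=s['camera_matrix'];k=float(s['k1'])
    p=(np.atleast_2d(px)-K[:2,2])/K[[0,1],[0,1]]
    d=p.copy()
    for _ in range(30): d=p/(1+k*(d**2).sum(1,keepdims=True))
    T=s['cam_to_world']; v=np.c_[d,np.ones(len(d))]@T[:3,:3].T
    return T[:3,3],v
def onplane(s,px,z):
    o,v=rays(s,px); return o+v*((z-o[2])/v[:,2])[:,None]
def proj(s,X):
    T=s['cam_to_world'];c=(np.atleast_2d(X)-T[:3,3])@T[:3,:3]
    u=c[:,:2]/c[:,2:]; u=u*(1+float(s['k1'])*(u**2).sum(1,keepdims=True))
    K=s['camera_matrix']; return u*K[[0,1],[0,1]]+K[:2,2]
E
python3 - <<'E'
from look import *
a=cv2.imread('pics/a_top.png')[140:240,280:430]; b=cv2.imread('pics/a_scene.png')[170:300,280:450]
cv2.imwrite('pics/z1.png',cv2.resize(a,None,fx=5,fy=5,interpolation=2)); cv2.imwrite('pics/z2.png',cv2.resize(b,None,fx=4.5,fy=4.5,interpolation=2))
E
```

```text
(no output)
```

View pics/z1.png

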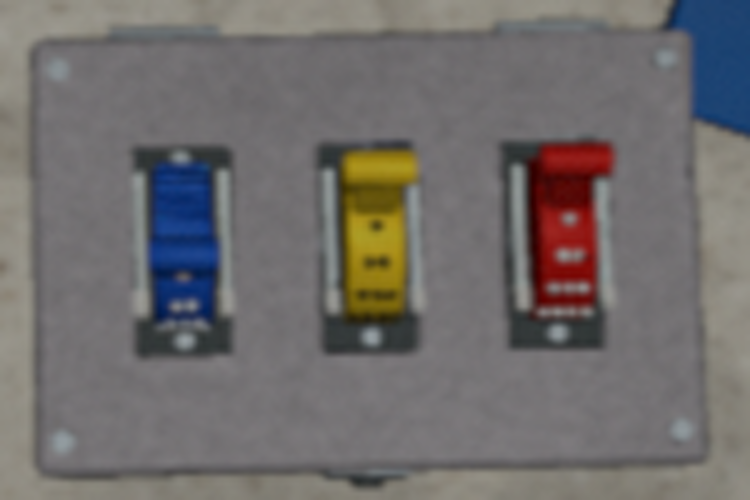

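View pics/z2.png

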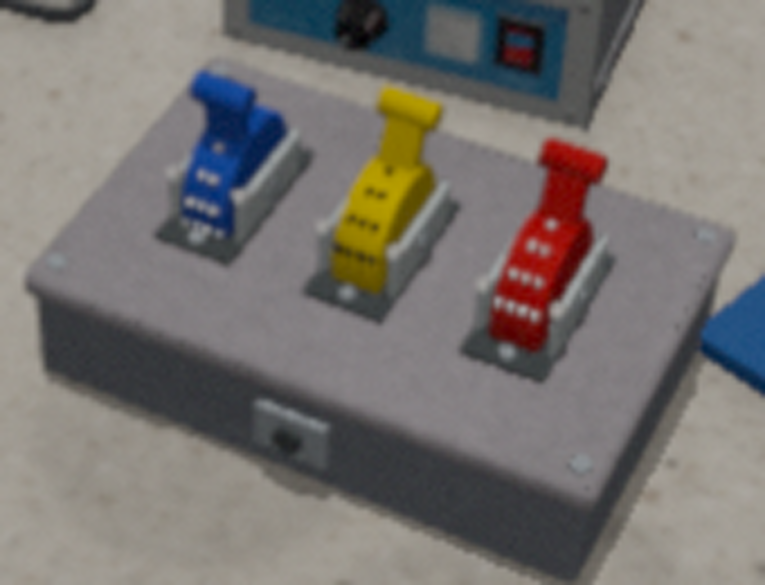

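```bash
cat > meas.py <<'E'
from look import *
from scipy.optimize import least_squares
t=load('a','top')
c=np.array([[36,40],[692,30],[707,464],[39,476]])/5+[280,140]-.5*0
P=onplane(t,c,.06); print(np.round(P,4))
ctr=P.mean(0)[:2]; ey=(P[0]-P[1]+P[3]-P[2])[:2]; yaw=np.arctan2(-ey[0],ey[1]); print('ctr',ctr,'yaw',yaw, np.linalg.norm(P[0]-P[1]),np.linalg.norm(P[1]-P[2]))
ex=np.array([np.cos(yaw),np.sin(yaw)]); eyu=np.array([-ex[1],ex[0]])
np.savez('safe.npz',ctr=ctr,ex=ex,ey=eyu,yaw=yaw)
E
cat meas.py > m1.py; cat >> m1.py <<'E'
s=load('a','scene')
B=dict(blue=((184,250),(222,92)),yellow=((380,167),(411,107)),red=((577,158),(574,160)))
for k,(a,b) in B.items():
    a=np.array(a)/5+[280,140]; b=np.array(b)/4.5+[280,170]
    f=lambda X:np.r_[proj(t,X)[0]-a,proj(s,X)[0]-b]
    r=least_squares(f,[ctr[0],ctr[1],.12]); X=r.x; d=X[:2]-ctr
    print(k,X.round(4),'res',r.fun.round(1),'safe',(d@ex).round(4),(d@eyu).round(4),'ang',np.degrees(np.arctan2(d@ex,X[2]-.072)).round(1))
E
python3 m1.py
```

```text
[[ 0.5599  0.2315  0.06  ]
 [ 0.5616 -0.0021  0.06  ]
 [ 0.4069 -0.0016  0.06  ]
 [ 0.4053  0.2309  0.06  ]]
ctr [0.48341881 0.11468533] yaw 0.006906984222244289 0.23366165229241695 0.15467211830350633
blue [0.4756 0.1795 0.1197] res [ 0.4 -0.3 -0.5  0.1] safe -0.0074 0.0649 ang -8.8
yellow [0.5031 0.1141 0.1181] res [ 0.7 -0.5 -0.9  0.1] safe 0.0197 -0.0007 ang 23.1
red [0.5056 0.049  0.1172] res [ 0.7 -0.4 -0.8  0.1] safe 0.0217 -0.0659 ang 25.7
```

```bash
python3 - <<'E'
from look import *
from scipy.spatial.transform import Rotation as R
st=arm.get_state(); M=R.from_rotvec(st['ee_rot']).as_matrix(); print(M.round(3))
p=np.load('safe.npz');ctr,ex,ey=p['ctr'],p['ex'],p['ey']
a=np.arctan2(M[1,0],M[0,0]); print('tool x heading deg',np.degrees(a),'yaw',np.degrees(p['yaw']))
print('blue approach (safe x -40,y 65)',ctr-.040*ex+.065*ey-st['tcp_pos'][:2], 'red far side (+.055,-.065)',ctr+.055*ex-.065*ey-st['tcp_pos'][:2])
E
```

```text
[[ 0.449 -0.001 -0.893]
 [ 0.893 -0.001  0.449]
 [-0.002 -1.     0.   ]]
tool x heading deg 63.31047460412273 yaw 0.39574104509804714
blue approach (safe x -40,y 65) [ 0.15126317 -0.40090258] red far side (+.055,-.065) [ 0.2471588  -0.53024332]
```

Call:
jog_arm(
  deltas=[
    [[1,0.013,-0.035,0,0,0,0.06],[1,0.027,-0.07,0,0,0,0.12],[1,0.04,-0.105,0,0,0,0.18],[1,0.053,-0.14,0,0,0,0.24],[1,0.066,-0.175,0,0,0,0.3],[1,0.08,-0.21,0,0,0,0.36],[1,0.093,-0.245,0,0,0,0.42],[1,0.106,-0.28,0,0,0,0.473],[1,0.119,-0.315,0,0,0,0.473],[1,0.132,-0.35,0,0,0,0.473]],
  ],
  grip_force=20,
)

```text
time: 0.98
tcp_pos: [0.424, 0.229, 0.2145]
ee_rot: [-1.206, -1.215, 1.215]
contact_force: [1.2, 0.4, 1.1]
opening: 0.0341
```

Call:
jog_arm(
  deltas=[
    [[1,0.01,-0.026,0,0,0,0],[1,0.019,-0.051,0,0,0,0],[1,0.019,-0.051,-0.03,0,0,0],[1,0.019,-0.051,-0.05,0,0,0],[1,0.019,-0.051,-0.05,0,0,0],[1,0.019,-0.051,-0.05,0,0,0],[1,0.019,-0.051,-0.05,0,0,0],[1,0.019,-0.051,-0.05,0,0,0],[1,0.019,-0.051,-0.05,0,0,0],[1,0.019,-0.051,-0.05,0,0,0]],
  ],
)

```text
time: 1.82
tcp_pos: [0.4436, 0.1802, 0.166]
ee_rot: [-1.207, -1.217, 1.214]
contact_force: [-0.7, -0.1, -1.2]
opening: 0.0004
```

```bash
cat > st.py <<'E'
from look import *
from scipy.spatial.transform import Rotation as R
p=np.load('safe.npz');ctr,ex,ey=p['ctr'],p['ex'],p['ey']
st=arm.get_state(); M=R.from_rotvec(st['ee_rot']).as_matrix()
d=st['tcp_pos'][:2]-ctr
print('t',st['time'],'tcp',st['tcp_pos'].round(4),'safe xy',(d@ex).round(4),(d@ey).round(4),'F',st['contact_force'].round(2),'open',round(st['opening'],4),'toolx',M[:,0].round(3),'tooly',M[:,1].round(3))
tag=sys.argv[1]
for n in ('scene','top'): snap(n,tag)
a=cv2.imread(f'pics/{tag}_top.png')[120:240,270:430]; b=cv2.imread(f'pics/{tag}_scene.png')[130:300,270:450]
w=np.hstack([cv2.resize(a,(400,300),interpolation=2),cv2.resize(b,(400,378),interpolation=2)[:300]])
cv2.imwrite(f'pics/{tag}_z.png',w)
E
python3 st.py b
```

```text
t 1.8167 tcp [0.4436 0.1802 0.166 ] safe xy -0.0394 0.0658 F [-0.67 -0.11 -1.16] open 0.0004 toolx [-0.008  1.     0.001] tooly [ 0.002  0.001 -1.   ]
```

View pics/b_z.png

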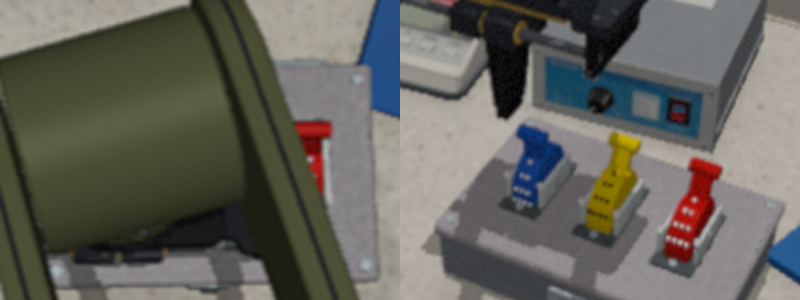

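Wheels are undisturbed: the scene view shows the closed fingers at about (510,100), in front of and above the blue bar. Next I descend and push.

Call:
jog_arm(
  deltas=[
    [[1,0,0,-0.027,0,0,0],[1,0,0,-0.053,0,0,0],[1,0,0,-0.053,0,0,0],[1,0.01,0,-0.053,0,0,0],[1,0.018,0,-0.053,0,0,0],[1,0.025,0,-0.053,0,0,0],[1,0.032,0,-0.054,0,0,0],[1,0.039,0,-0.055,0,0,0],[1,0.045,0,-0.056,0,0,0],[1,0.047,0,-0.056,0,0,0]],
  ],
)

```text
time: 2.75
tcp_pos: [0.4912, 0.18, 0.1089]
ee_rot: [-1.206, -1.215, 1.213]
contact_force: [-2.3, 0.5, 0.8]
opening: -0.0
```

```bash
python3 st.py c
```

```text
t 2.75 tcp [0.4912 0.18   0.1089] safe xy 0.0082 0.0652 F [-2.3   0.55  0.78] open -0.0 toolx [-0.007  1.     0.001] tooly [ 0.001  0.001 -1.   ]
```

View pics/c_z.png

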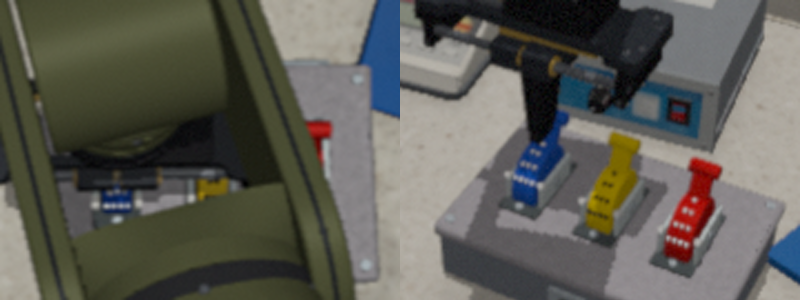

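The scene view shows the finger behind the blue bar at about (540,130), with the wheel turning and yellow and red unchanged. I'll push 4 mm more, then back off and lift.

Call:
jog_arm(
  deltas=[
    [[1,0.002,0,0,0,0,0],[1,0.004,0,0,0,0,0],[1,0.004,0,0,0,0,0],[1,-0.008,0,0.003,0,0,0],[1,-0.016,0,0.03,0,0,0],[1,-0.016,0,0.065,0,0,0],[1,0.01,-0.03,0.07,0,0,0],[1,0.028,-0.065,0.07,0,0,0],[1,0.04,-0.1,0.07,0,0,0],[1,0.049,-0.13,0.07,0,0,0]],
  ],
)

```text
time: 3.68
tcp_pos: [0.5404, 0.0477, 0.1795]
ee_rot: [-1.209, -1.216, 1.214]
contact_force: [0.4, 0.3, -0.5]
opening: 0.0006
```

```bash
python3 st.py d
```

```text
t 3.6833 tcp [0.5404 0.0477 0.1795] safe xy 0.0565 -0.0674 F [ 0.44  0.26 -0.5 ] open 0.0006 toolx [-0.007  1.    -0.001] tooly [ 0.003 -0.001 -1.   ]
```

View pics/d_z.png

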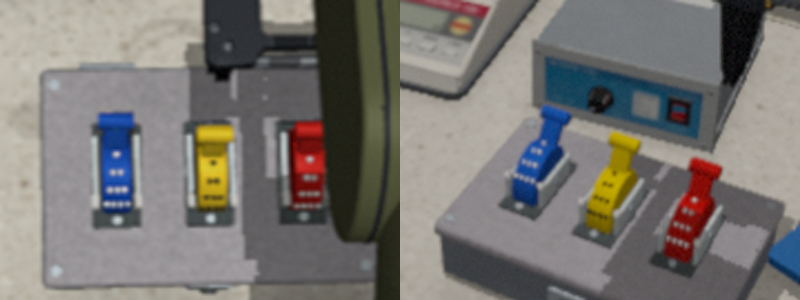

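```bash
cat > tri.py <<'E'
from look import *
from scipy.optimize import least_squares
p=np.load('safe.npz');ctr,ex,ey=p['ctr'],p['ex'],p['ey']
def tri(tag,B):
  t,s=load(tag,'top'),load(tag,'scene')
  for k,(a,b) in B.items():
    f=lambda X:np.r_[proj(t,X)[0]-a,proj(s,X)[0]-b]
    r=least_squares(f,[ctr[0],ctr[1],.12]); X=r.x; d=X[:2]-ctr
    print(k,X.round(4),'res',r.fun.round(1),'safe',(d@ex).round(4),(d@ey).round(4),'ang',np.degrees(np.arctan2(d@ex,X[2]-.072)).round(1))
if __name__=='__main__':
  a=cv2.imread('pics/d_top.png')[155:215,295:375]; b=cv2.imread('pics/d_scene.png')[170:240,310:390]
  cv2.imwrite('pics/d_zz.png',np.hstack([cv2.resize(a,None,fx=5,fy=5,interpolation=2),cv2.resize(b,None,fx=5,fy=5,interpolation=2)[:300]]))
E
python3 tri.py
```

```text
(no output)
```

View pics/d_zz.png

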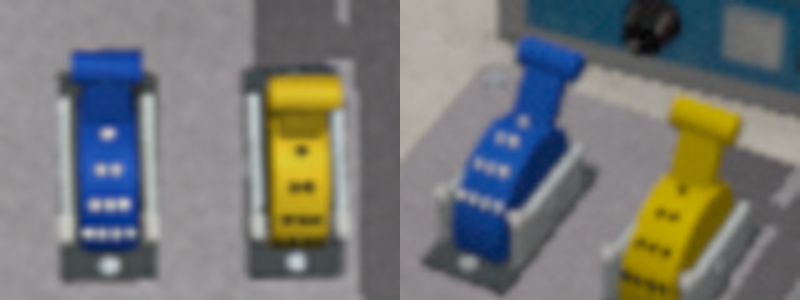

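```bash
python3 - <<'E'
from tri import *
tri('d',dict(blue=(np.array([107,66])/5+[295,155],np.array([151,60])/5+[310,170]),yellow=(np.array([306,91])/5+[295,155],np.array([305,120])/5+[310,170])))
E
```

```text
blue [0.5137 0.1793 0.1113] res [ 0.6 -0.4 -0.8  0.1] safe 0.0307 0.0644 ang 38.0
yellow [0.5032 0.1142 0.1176] res [ 0.5 -0.3 -0.6  0.1] safe 0.0198 -0.0006 ang 23.5
```

Blue measures 38° (target 37.5) and yellow hasn't moved. Next I pull red back from its far side.

Call:
jog_arm(
  deltas=[
    [[1,0,0.001,-0.035,0,0,0],[1,0,0.001,-0.069,0,0,0],[1,0,0.001,-0.069,0,0,0],[1,-0.01,0.001,-0.069,0,0,0],[1,-0.018,0.001,-0.069,0,0,0],[1,-0.026,0.001,-0.068,0,0,0],[1,-0.034,0.001,-0.067,0,0,0],[1,-0.042,0.001,-0.067,0,0,0],[1,-0.048,0.001,-0.067,0,0,0],[1,-0.05,0.001,-0.067,0,0,0]],
  ],
)

```text
time: 4.62
tcp_pos: [0.4883, 0.0508, 0.1126]
ee_rot: [-1.207, -1.215, 1.214]
contact_force: [1.9, -0.0, 2.5]
opening: 0.0004
```

```bash
python3 st.py e
```

```text
t 4.6167 tcp [0.4883 0.0508 0.1126] safe xy 0.0044 -0.0639 F [ 1.86 -0.    2.54] open 0.0004 toolx [-0.007  1.    -0.   ] tooly [ 0.001 -0.    -1.   ]
```

View pics/e_z.png

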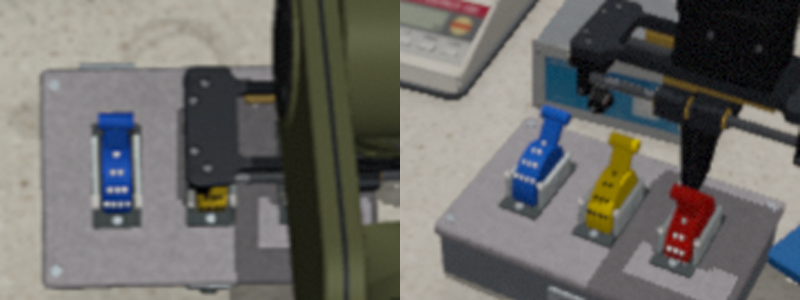

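Call:
jog_arm(
  deltas=[
    [[1,0.012,0,0.002,0,0,0],[1,0.016,0,0.035,0,0,0],[1,0.016,0,0.075,0,0,0],[1,0.0,0.02,0.11,0,0,0],[1,-0.02,0.05,0.13,0,0,0],[1,-0.04,0.085,0.13,0,0,0],[1,-0.055,0.12,0.13,0,0,0],[1,-0.07,0.155,0.13,0,0,0],[1,-0.085,0.19,0.13,0,0,0],[1,-0.1,0.225,0.13,0,0,0]],
  ],
)

```text
time: 5.55
tcp_pos: [0.3871, 0.2767, 0.2405]
ee_rot: [-1.205, -1.212, 1.217]
contact_force: [0.9, 0.8, 0.2]
opening: 0.0005
```

Call:
jog_arm(
  deltas=[
    [[1,-0.01,0.038,0,0,0,0],[1,-0.02,0.075,0,0,0,0],[1,-0.03,0.11,0,0,0,0],[1,-0.04,0.145,0,0,0,0],[1,-0.05,0.18,0,0,0,0],[1,-0.06,0.21,0,0,0,0],[1,-0.06,0.21,0,0,0,0],[1,-0.06,0.21,0,0,0,0],[1,-0.06,0.21,0,0,0,0],[1,-0.06,0.21,0,0,0,0]],
  ],
)

```text
time: 6.38
tcp_pos: [0.3292, 0.4845, 0.2409]
ee_rot: [-1.207, -1.212, 1.215]
contact_force: [0.2, 0.1, 0.2]
opening: 0.0004
```

```bash
python3 st.py f; python3 - <<'E'
import cv2,numpy as np
a=cv2.imread('pics/f_top.png')[155:215,300:410]; b=cv2.imread('pics/f_scene.png')[170:260,310:430]
a=cv2.resize(a,None,fx=4,fy=4,interpolation=2);b=cv2.resize(b,None,fx=4,fy=4,interpolation=2)
w=np.zeros((600,480,3),np.uint8);w[:240,:440]=a;w[240:600]=b
cv2.imwrite('pics/f_zz.png',w)
E
```

```text
t 6.3833 tcp [0.3292 0.4845 0.2409] safe xy -0.1517 0.3709 F [0.24 0.08 0.2 ] open 0.0004 toolx [-0.006  1.    -0.002] tooly [-0.001 -0.002 -1.   ]
```

View pics/f_zz.png

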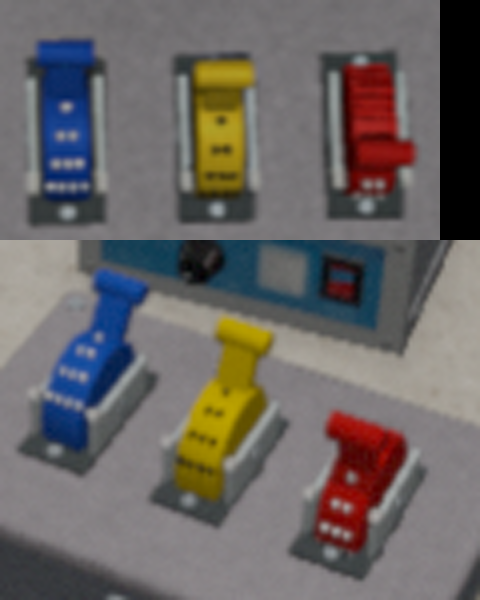

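```bash
python3 - <<'E'
from tri import *
q=lambda a,b:(np.array(a)/4+[300,155],(np.array(b)-[0,240])/4+[310,170])
tri('f',dict(blue=q((66,53),(119,287)),yellow=q((224,74),(243,338)),red=q((386,153),(361,431))))
E
```

```text
blue [0.5132 0.1795 0.1122] res [ 0.4 -0.3 -0.6  0.1] safe 0.0302 0.0646 ang 37.0
yellow [0.5029 0.1144 0.1166] res [ 0.5 -0.3 -0.6  0.1] safe 0.0195 -0.0004 ang 23.6
red [0.4696 0.0479 0.1193] res [ 1.1 -0.7 -1.2  0.2] safe -0.0143 -0.0667 ang -16.8
```

```bash
python3 -c "
from workcell import arm
print(arm.sign_off())"
```

```text
the job is handed in; nothing more can be done
None
```

The blue wheel is dialled to 4 and the red to 2, the yellow wheel is where it started, and the job was handed in at about 6.4 s. I pushed the blue bar away from the robot with the closed fingers, then pulled the red bar back from its far side. The gripper was then lifted clear to the left, and the wrist force read about 0 N.

These are the last camera checks, taken just before handing in:

| Wheel | Bar centre, safe x | Lean | Allowed |
|---|---|---|---|
| Blue | +30.2 mm | 37° away | 23.1 to 36.9 mm |
| Red | -14.3 mm | 17° towards the robot | -19.1 to -2.2 mm |
| Yellow | +19.5 mm (+19.7 mm at the start) | 23.6° (23.1° at the start) | within 9 mm of its start |

- **Red readings disagree:** the finger's final position put the red bar at about -11.6 mm, against -14.3 mm from the cameras. Both are inside the band. The camera figure is the weaker one, as its two views differed by about 1.2 pixels. The row of two pips looked to be at the white marks.
- **Other checks:** none failed. The highest contact force I read was about 3 N, though I only sampled it at the end of each move.

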